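# Load the setting rings on the gauge's fixture plate in order of size

### The arm

A 6-joint arm with a two-finger parallel gripper is mounted at the origin on the work surface. World frame = base frame: x ahead of the robot, y to its left, z up, the work surface at z = 0. Lengths are in mm, angles in rad, forces in N, time in s.
With the tool pointing down it reaches from about 350 to 975 mm from the base axis. Payload 7.1 kg.
Tool frame: the origin (TCP) lies between the finger pads; the fingertips stand 14 mm ahead of it and the grasp point (between the pads) lies 5 mm behind it (ctrl.tcp_to_tips is the distance from the TCP to the fingertips, in mm); z points along the fingers, y is the line along which they close (so a half turn about z gives the same grasp; the last joint's range is limited). The gripper opens to 88 mm and grips with 3 to 60 N. Pads are 20 mm wide; open, the fingers measure 115 mm over their backs; the gripper's body (75 mm by 178 mm) begins 61 mm behind the grasp point.
Start: joints at [1.132, 0.423, 1.63, -0, 1.089, -0.019], TCP at [254.704, 570.728, 206.075] pointing down, gripper open.
Joint ranges: [-3, 3], [-0.9, 2.11], [0.09, 2.58], [-1.31, 4.45], [0.11, 2.69], [-2.54, 2.54]. Speed limits (rad/s): [2.39, 2.39, 3.01, 3.14, 3.14, 3.14].

### API

Orientations are given as a rotation vector (axis times angle).
In Python, from workcell import ctrl gives the robot as it stands.
- The arm moves only by the tool apply_moves, never from a script. Its argument "series" is a list that holds one entry, the list of rows, each a list of 7 numbers: the shift along the tool's x, y, z in cm, then the turn, a rotation vector about the tool's x, y, z in degrees, then the opening, from 0 (shut) to 1 (fully open). A call has 1 to 12 rows; each row shifts and turns the commanded pose from where the row before left it, along the tool's axes as they then stand; what a row does not reach is not made up. A row lasts 1/10 s, in which the tool goes at most 50 mm and 8.59 degrees, less where a joint would pass 70% of its speed; a pose out of reach is approached as far as the arm can. A call with a gripper value outside its range is refused whole. The fingers move at their own pace and stop on an object; the grip force is fixed at half the most. Time passes only in rows, so rows that do not move let the fingers close. It gives the time, the measured TCP pose, the force and the opening at its end, in the units of the state.
- ctrl.get_obs(): the state, without advancing time (a new reading comes with each control period).
- ctrl.get_image(name): name is "side" or "top"; returns a dict with "img" (480x640x3 uint8, blue, green, red), "K" (3x3 intrinsics, pixels), "cam_to_world" (4x4, takes a point from camera to world coordinates). Camera axes: x right, y down, z forward; pixel columns grow to the right and rows downward; lengths in mm; the calibration is good to about 2 mm. A picture is of the moment at which its call begins. There is no depth.
- ctrl.close_job(): hands the job in, once; it reports no verdict.
The state is a dict: "t": time; "qpos": joint angles; "qvel": joint speeds; "joint_torque": joint torques, N m; "ee_pos": TCP position; "orientation": TCP orientation; "ft_force": force on the tool from outside, world axes, zero at the start; "moment": the same for the moment, N m; "width": finger opening in mm.
Only numpy, scipy, OpenCV 4.12 (cv2) and the standard library are available. Lean on these libraries where they do the work, as an engineer would, in place of code of your own. Each camera call takes 0.05 s, during which the arm holds its last target. There are 200 camera calls.

### The job

Set up the fixture plate for the gauge's calibration run: lay the four steel setting rings flat on the four black pads, one ring to a pad and centred on it, in order of size from the smallest on the pad next to the white datum ball to the largest at the handle end. Do not knock over the touch probe that stands among the rings.

Things in the scene. Friction and masses are not known exactly. Their poses are not given: they have to be found in the camera images.
- ring_small: The smallest of four plain steel setting rings (flat bright rings with a through bore): outside diameter 25 mm, bore 6 mm, 10 mm thick, about 36 g. Lies flat on the bench, loose, around the plate. Origin at the ring's centre, half its thickness (5 mm) above what it rests on; z is its axis. At the start nothing else is within 60 mm of its centre.
- ring_medium: The second smallest of four plain steel setting rings (flat bright rings with a through bore): outside diameter 38 mm, bore 14 mm, 12 mm thick, about 92 g. Lies flat on the bench, loose, around the plate. Origin at the ring's centre, half its thickness (6 mm) above what it rests on; z is its axis. At the start nothing else is within 60 mm of its centre.
- ring_large: The second largest of four plain steel setting rings (flat bright rings with a through bore): outside diameter 50 mm, bore 22 mm, 14 mm thick, about 174 g. Lies flat on the bench, loose, around the plate. Origin at the ring's centre, half its thickness (7 mm) above what it rests on; z is its axis. At the start nothing else is within 60 mm of its centre.
- ring_largest: The largest of four plain steel setting rings (flat bright rings with a through bore): outside diameter 63 mm, bore 32 mm, 18 mm thick, about 327 g. Lies flat on the bench, loose, around the plate. Origin at the ring's centre, half its thickness (9 mm) above what it rests on; z is its axis. At the start nothing else is within 60 mm of its centre.
- pad_a: One of four identical round black rest pads, 66 mm across, 5 mm thick, in one straight row, 80 mm centre to centre, fixed along an aluminium plate (450 x 100 mm, top 12 mm above the bench). Which letter stands where in the row changes: go by position. Origin at the centre of its underside, on the plate's top; a ring on the pad rests 5 mm above this origin.
- pad_b: One of four identical round black rest pads, 66 mm across, 5 mm thick, in one straight row, 80 mm centre to centre, fixed along an aluminium plate (450 x 100 mm, top 12 mm above the bench). Which letter stands where in the row changes: go by position. Origin at the centre of its underside, on the plate's top; a ring on the pad rests 5 mm above this origin.
- pad_c: One of four identical round black rest pads, 66 mm across, 5 mm thick, in one straight row, 80 mm centre to centre, fixed along an aluminium plate (450 x 100 mm, top 12 mm above the bench). Which letter stands where in the row changes: go by position. Origin at the centre of its underside, on the plate's top; a ring on the pad rests 5 mm above this origin.
- pad_d: One of four identical round black rest pads, 66 mm across, 5 mm thick, in one straight row, 80 mm centre to centre, fixed along an aluminium plate (450 x 100 mm, top 12 mm above the bench). Which letter stands where in the row changes: go by position. Origin at the centre of its underside, on the plate's top; a ring on the pad rests 5 mm above this origin.
- datum_ball: White ceramic datum ball, 25 mm across, on a stem and 32 mm round black foot, 47.5 mm tall over all, fixed to the plate at one end of the row of pads, in line with them, 80 mm from the nearest pad's centre. It may be at either end; 80 mm past the row's other end is a bar handle across the plate, 35 mm tall. Origin at the centre of its underside, on the plate's top.
- probe: Bystander: a dark touch probe standing on a round foot, thin white stylus with a red tip pointing up. Foot 36 mm in diameter, body 20 mm, 65 mm tall, 90 g, loose, among the rings. Origin at the centre of its underside, z up. It is not to be knocked over.
Mind the look-alikes: they are no part of the job. Leave any green or turquoise look-alike of the ring_medium alone.

How it is judged (in metres and radians):
At the end, for the whole second after the job is handed in: Counting the pads from the datum ball, the 25, 38, 50 and 63 mm rings lie on the first, second, third and fourth pad: each flat on its pad (within 3 mm in height and 0.06 rad), its centre within 12 mm of the pad's centre, and at rest ((horizontal distance between ring_small and pad_a below 0.012 m or horizontal distance between ring_small and pad_b below 0.012 m or horizontal distance between ring_small and pad_c below 0.012 m or horizontal distance between ring_small and pad_d below 0.012 m) and height (world z) of ring_small between 0.019 and 0.025 m and angle between the z axis of each of ring_small, ring_medium, ring_large, ring_largest and the z axis of datum_ball, either way round below 0.06 rad and horizontal distance between ring_small and datum_ball between 0.055 and 0.105 m and linear speed of each of ring_small, ring_medium, ring_large, ring_largest below 0.01 m/s and angular speed of each of ring_small, ring_medium, ring_large, ring_largest below 0.1 rad/s and (horizontal distance between ring_medium and pad_a below 0.012 m or horizontal distance between ring_medium and pad_b below 0.012 m or horizontal distance between ring_medium and pad_c below 0.012 m or horizontal distance between ring_medium and pad_d below 0.012 m) and height (world z) of ring_medium between 0.02 and 0.026 m and horizontal distance between ring_medium and datum_ball between 0.135 and 0.185 m and (horizontal distance between ring_large and pad_a below 0.012 m or horizontal distance between ring_large and pad_b below 0.012 m or horizontal distance between ring_large and pad_c below 0.012 m or horizontal distance between ring_large and pad_d below 0.012 m) and height (world z) of ring_large between 0.021 and 0.027 m and horizontal distance between ring_large and datum_ball between 0.215 and 0.265 m and (horizontal distance between ring_largest and pad_a below 0.012 m or horizontal distance between ring_largest and pad_b below 0.012 m or horizontal distance between ring_largest and pad_c below 0.012 m or horizontal distance between ring_largest and pad_d below 0.012 m) and height (world z) of ring_largest between 0.023 and 0.029 m and horizontal distance between ring_largest and datum_ball between 0.295 and 0.345 m); the robot touches nothing.
It fails at once if the touch probe is knocked over (angle between probe's own z axis and vertical above 0.5 rad).
It also fails if it takes over 96 s, if anything falls off the work surface, if the arm or the gripper's body presses on something with over 40 N, if the wrist force passes 120 N, or if a joint passes its speed limit or range.

## Working session

There is one attempt and no reset: what is moved stays moved. The work goes in short steps, Python scripts to look and compute and a tool call to move; the robot and the scene stay as the last step left them, time stands still between calls to the robot, and variables do not carry over. Pictures are saved under pics/ and viewed, on a budget of 14 in all, crops included, one or two more only if the job needs it, and the job is handed in when it is done.

Besides the shell and the picture viewer there is one more tool, called after "Call:" as name(argument=value, ...) on one line, values as JSON. apply_moves: Moves the arm, as the interface text tells. Its arguments: {"type":"object","properties":{"series":{"type":"array","items":{"type":"array","items":{"type":"array","items":{"type":"number"}}}}},"required":["series"]}

```bash
ls; mkdir -p pics; python3 - <<'E'
from workcell import ctrl
import cv2
for n in("top","side"):
    d=ctrl.get_image(n); cv2.imwrite(f"pics/{n}0.png",d["img"]); print(n,d["K"].round(1).tolist(),d["cam_to_world"].round(3).tolist())
o=ctrl.get_obs(); print(o)
E
```

```text
pics
top [[485.6, 0.0, 319.3], [0.0, 485.6, 237.5], [0.0, 0.0, 1.0]] [[0.13, -0.966, 0.224, 286.024], [-0.992, -0.127, 0.025, 8.769], [0.004, -0.225, -0.974, 1067.625], [0.0, 0.0, 0.0, 1.0]]
side [[446.9, 0.0, 314.6], [0.0, 446.9, 238.7], [0.0, 0.0, 1.0]] [[0.954, -0.217, 0.208, 298.593], [-0.3, -0.639, 0.708, -774.791], [-0.02, -0.738, -0.674, 815.217], [0.0, 0.0, 0.0, 1.0]]
{'t': 0.1, 'qpos': array([ 1.13199383e+00,  4.23753917e-01,  1.63060893e+00, -3.92399984e-05,
        1.08860105e+00, -1.89575182e-02]), 'qvel': array([ 0.0002109 , -0.00157397, -0.00444018, -0.00254339, -0.00074556,
        0.00050659]), 'joint_torque': array([-3.57571689e-04, -5.45616138e+01, -2.74324447e+01,  6.45316788e-02,
        1.87449827e-02, -5.98804718e-05]), 'ee_pos': array([254.50087888, 570.26042319, 205.38783217]), 'orientation': array([-6.54572007e-01, -3.07235958e+00,  2.10996312e-03]), 'ft_force': array([ 0.11778968, -0.69830637, -0.10808498]), 'moment': array([-0.01833697, -0.05009654,  0.02615217]), 'width': 87.47749784266267}
```

View pics/top0.png

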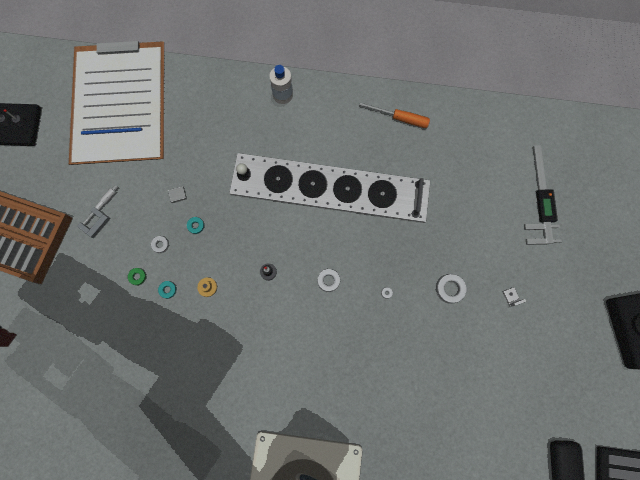

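View pics/side0.png

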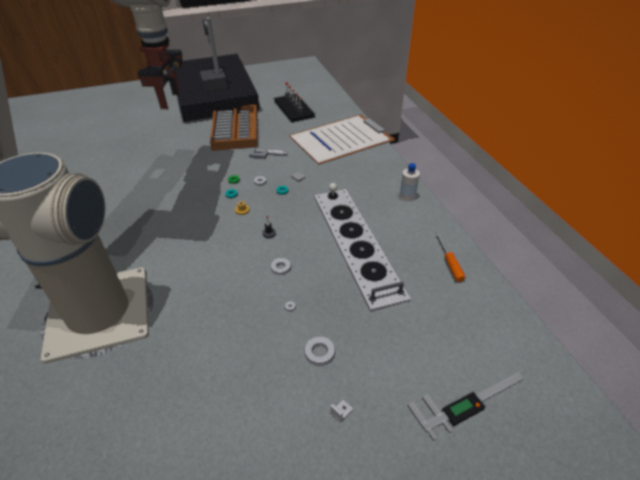

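Top view: the ball is at (243,172) and the pads run (278,179), (313,184), (347,189), (382,194) to the handle at (419,198).

What could be taken for the rings:
- **Steel rings:** (387,293) small, (160,244) medium, (329,280) large and (452,289) largest.
- **Look-alikes for the medium ring:** turquoise (195,225) and (167,289), green (137,276). I leave these alone, along with the orange part at (207,287).
- **Probe:** (268,271).

Next I measure these and check the choice in one crop.

```bash
cat > h.py <<'E'
import numpy as np, cv2
from workcell import ctrl
def ray(d,u,v,z):
    T=d["cam_to_world"]; r=T[:3,:3]@np.linalg.solve(d["K"],[u,v,1]); c=T[:3,3]
    return (c+r*(z-c[2])/r[2])[:2]
def proj(d,p):
    T=d["cam_to_world"]; q=d["K"]@(T[:3,:3].T@(np.array(p,float)-T[:3,3])); return q[:2]/q[2]
def blob(d,uv,dark=False,r=26):
    """centre and contour of the bright grey (or dark) blob nearest uv"""
    u0,v0=[int(round(x))-r for x in uv]; c=d["img"][v0:v0+2*r,u0:u0+2*r]
    c=cv2.resize(c,None,fx=4,fy=4,interpolation=cv2.INTER_CUBIC); g=cv2.cvtColor(c,cv2.COLOR_BGR2GRAY)
    m=(g<60 if dark else g>155).astype(np.uint8)
    cs=[k for k in cv2.findContours(m,cv2.RETR_EXTERNAL,cv2.CHAIN_APPROX_NONE)[0] if cv2.contourArea(k)>400]
    k=min(cs,key=lambda k:abs(cv2.pointPolygonTest(k,(4.*r,4.*r),True)) if cv2.pointPolygonTest(k,(4.*r,4.*r),True)<0 else 0)
    k=(k.reshape(-1,2)+.5)/4-.5+[u0,v0]
    return k
def fit(d,uv,z,**a):
    k=blob(d,uv,**a); P=np.array([ray(d,*p,z) for p in k]).astype(np.float32)
    e=cv2.fitEllipse(P); return np.round(e[0],1),np.round(e[1],1)
E
python3 - <<'E'
from h import *
t=ctrl.get_image("top"); s=ctrl.get_image("side")
R=dict(small=((387,293),(290,306),10),medium=((160,244),(260,181),12),large=((329,280),(281,266),14),largest=((452,289),(320,350),18))
for n,(a,b,h) in R.items():
    print(n,"top",*fit(t,a,h/2+2),"side",*fit(s,b,h/2+2))
for a in((278,179),(313,184),(347,189),(382,194)):
    print("pad",*fit(t,a,17,dark=True))
print("ball",ray(t,243,170,47),"probe foot",ray(t,268,273,5))
o=[t["img"][v-24:v+24,u-24:u+24] for u,v in((387,293),(160,244),(329,280),(452,289))]
cv2.imwrite("pics/crop.png",cv2.resize(np.hstack(o),None,fx=4,fy=4,interpolation=cv2.INTER_CUBIC))
E
```

```text
Traceback (most recent call last):
  File "h.py", line 18, in fit
    k=blob(d,uv,**a); P=np.array([ray(d,*p,z) for p in k]).astype(np.float32)
  File "h.py", line 14, in blob
    k=min(cs,key=lambda k:abs(cv2.pointPolygonTest(k,(4.*r,4.*r),True)) if cv2.pointPolygonTest(k,(4.*r,4.*r),True)<0 else 0)
ValueError: min() iterable argument is empty
```

```bash
sed -i 's/m=(g<60 if dark else g>155)/b=np.median(g); m=(g<80 if dark else g>b+.5*(np.percentile(g,99.5)-b))/' h.py
cat > m.py <<'E'
from h import *
t=ctrl.get_image("top"); s=ctrl.get_image("side")
R=dict(small=((387,293),(290,306),10),medium=((160,244),(260,181),12),large=((329,280),(281,266),14),largest=((452,289),(320,350),18))
for n,(a,b,h) in R.items():
    print(n,"top",*fit(t,a,h/2+2,r=18),"side",*fit(s,b,h/2+2,r=18))
for a in((278,179),(313,184),(347,189),(382,194)):
    print("pad",*fit(t,a,17,dark=True,r=20))
print("ball",ray(t,243,170,47),"probe foot",ray(t,268,273,5))
o=[t["img"][v-24:v+24,u-24:u+24] for u,v in((387,293),(160,244),(329,280),(452,289))]
cv2.imwrite("pics/crop.png",cv2.resize(np.hstack(o),None,fx=4,fy=4,interpolation=cv2.INTER_CUBIC))
E
python3 m.py
```

```text
small top [ 426.8 -125.8] [21.7 22.5] side [ 425.8 -122.8] [22.3 22.8]
medium top [468.8 390. ] [34.7 35.4] side [466.8 395.8] [35.8 36.3]
large top [437.9   4.6] [47.  47.4] side [436.5   9.1] [46.5 47.6]
largest top [ 454.4 -265.1] [59.9 60.3] side [ 453.5 -259.5] [60.2 61.2]
pad [651.8 148.1] [64.1 65.9]
pad [650.3  68.3] [64.  65.8]
pad [648.9 -11.4] [64.1 65.6]
pad [647.4 -91.3] [64.1 65.7]
ball [651.13156565 223.87860806] probe foot [435.42129675 138.3733487 ]
```

View pics/crop.png

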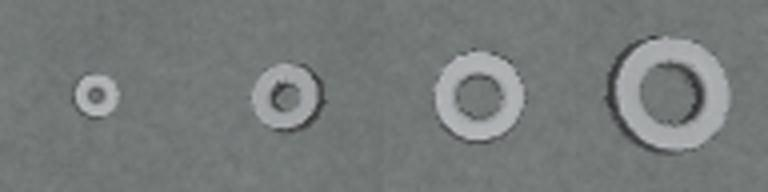

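The crop shows four plain steel rings, left to right 25, 38, 50 and 63 mm, with fitted diameters to match. The mask covers only the top face, so I refit at z = thickness. Meanwhile I turn the tool so that x_tool=+y, y_tool=+x, z_tool=down.

```bash
sed -i 's#h/2+2#h#g' m.py; python3 m.py | head -4
```

```text
small top [ 426.4 -125.5] [21.5 22.4] side [ 425.2 -125.3] [22.3 22.8]
medium top [468.1 388.6] [34.6 35.3] side [466. 390.] [35.7 36.1]
large top [437.1   4.6] [46.8 47.2] side [435.6   4.2] [46.3 47.3]
largest top [ 453.3 -263.3] [59.6 59.9] side [ 452.2 -264. ] [59.6 60.7]
```

Call:
apply_moves(series=[[[0,0,0,0,0,8.24,1],[0,0,0,0,0,8.24,1],[0,0,0,0,0,8.24,1],[0,0,0,0,0,8.24,1],[0,0,0,0,0,8.24,1],[0,0,0,0,0,8.24,1],[0,0,0,0,0,8.24,1],[0,0,0,0,0,8.24,1],[0,0,0,0,0,0,1]]])

```text
t: 1.3
ee_pos: [254.7, 570.7, 206.1]
orientation: [2.222, 2.221, 0.0]
ft_force: [0.2, 0.5, -0.2]
width: 87.9
```

Call:
apply_moves(series=[[[-1.81,2.12,0.7,0,0,0,1],[-1.81,2.12,0.7,0,0,0,1],[-1.81,2.12,0.7,0,0,0,1],[-1.81,2.12,0.7,0,0,0,1],[-1.81,2.12,0.7,0,0,0,1],[-1.81,2.12,0.7,0,0,0,1],[-1.81,2.12,0.7,0,0,0,1],[-1.81,2.12,0.7,0,0,0,1],[-1.81,2.12,0.7,0,0,0,1],[-1.81,2.12,0.7,0,0,0,1],[0,0,2,0,0,0,1],[0,0,0,0,0,0,1]]])

```text
t: 2.5
ee_pos: [466.1, 388.1, 114.0]
orientation: [-2.218, -2.224, 0.006]
ft_force: [-1.0, -0.0, 0.2]
width: 87.9
```

Call:
apply_moves(series=[[[0,0,2,0,0,0,1],[0,0,2,0,0,0,1],[0,0,2,0,0,0,1],[0,0,1,0,0,0,1],[0,0,0,0,0,0,1]]])

```text
t: 3.0
ee_pos: [465.8, 389.7, 45.3]
orientation: [-2.218, -2.224, 0.003]
ft_force: [-0.1, 0.1, 0.5]
width: 87.8
```

```bash
python3 - <<'E'
from h import *
s=ctrl.get_image("side"); print(ctrl.get_obs()["ee_pos"])
cv2.imwrite("pics/c1.png",cv2.resize(s["img"][100:230,200:340],None,fx=4,fy=4,interpolation=cv2.INTER_CUBIC))
E
```

```text
[466.48270859 390.07124689  46.18571409]
```

View pics/c1.png

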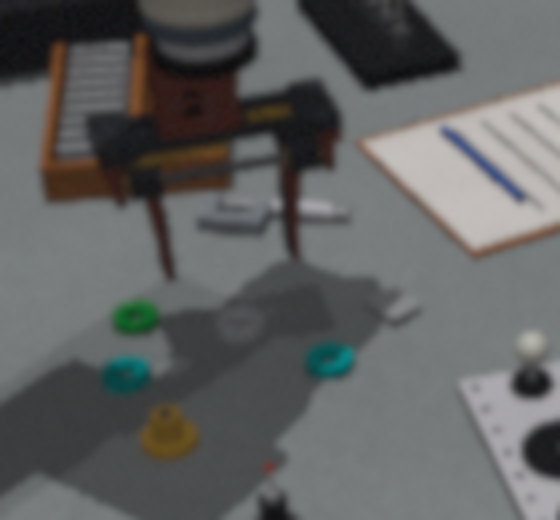

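```bash
python3 - <<'E'
from h import *
s=ctrl.get_image("side")
for dx in(-44,44):
  for z in (32,46,60,80,107): print(dx,z,((proj(s,[466.5+dx,390,z])-[200,100]+.5)*4).round())
print("ring",((proj(s,[467,389.3,12])-[200,100]+.5)*4).round())
E
```

```text
-44 32 [182. 307.]
-44 46 [179. 291.]
-44 60 [177. 276.]
-44 80 [174. 254.]
-44 107 [169. 223.]
44 32 [293. 285.]
44 46 [291. 270.]
44 60 [290. 255.]
44 80 [287. 233.]
44 107 [284. 202.]
ring [241. 318.]
```

```bash
python3 - <<'E'
from h import *
s=ctrl.get_image("side")
c=s["img"][155:195,230:285].astype(float)
c=np.clip((c-15)*2.4,0,255).astype(np.uint8)
cv2.imwrite("pics/c2.png",cv2.resize(c,None,fx=12,fy=12,interpolation=cv2.INTER_NEAREST))
E
```

```text
(no output)
```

View pics/c2.png

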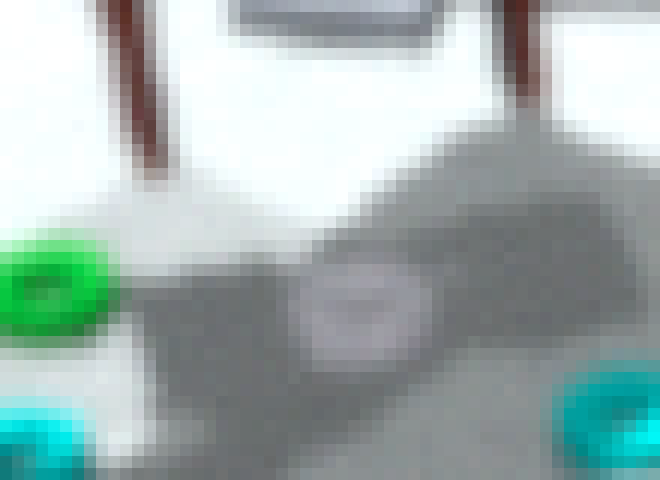

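```bash
python3 - <<'E'
from h import *
print(ctrl.tcp_to_tips,[a for a in dir(ctrl) if a[0]!='_']); o=ctrl.get_obs(); print(o["ee_pos"],o["qpos"])
t=ctrl.get_image("top"); print(proj(t,[467,390,32]),proj(t,[423,390,32]),proj(t,[511,390,32]))
s=ctrl.get_image("side")
for u,v in((242.5,169.2),(274.2,163.5)):
  print([ray(s,u,v,z).round() for z in(32,60)])
c=np.clip((t["img"][190:300,100:240].astype(float)-10)*1.8,0,255).astype(np.uint8)
cv2.imwrite("pics/c3.png",cv2.resize(c,None,fx=5,fy=5,interpolation=cv2.INTER_NEAREST))
E
```

```text
14.0 ['Unreachable', 'close_job', 'get_image', 'get_obs', 'tcp_to_tips']
[467.23775147 390.48463468  47.11641675] [6.76598554e-01 6.11904340e-01 1.75228967e+00 2.29937897e-05
 7.75978057e-01 6.75196601e-01]
[154.90420693 241.99866031] [150.72464762 261.71179026] [159.00680853 222.6485058 ]
[array([423., 430.]), array([418., 387.])]
[array([525., 429.]), array([517., 386.])]
```

View pics/c3.png

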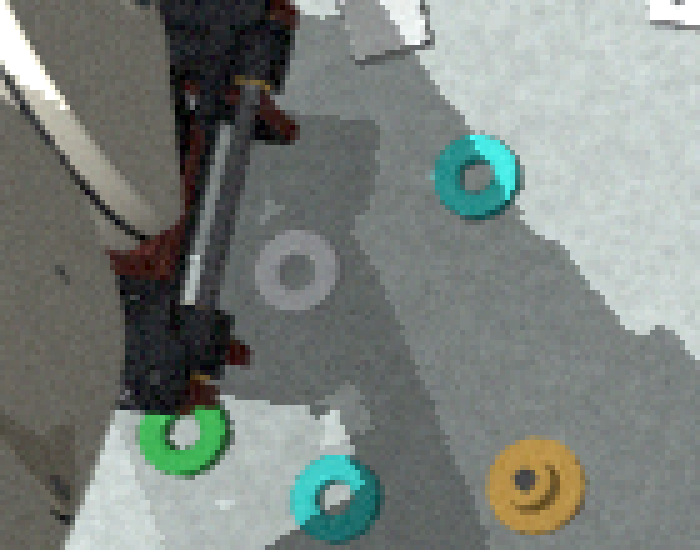

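```bash
cat >> h.py <<'E'
def tri(t,a,s,b):
    P=[]
    for d in(t,s):
        T=d["cam_to_world"]; P.append(d["K"]@np.linalg.inv(T)[:3])
    X=cv2.triangulatePoints(P[0],P[1],np.array(a,float),np.array(b,float)).ravel(); return (X[:3]/X[3]).round(1)
E
python3 - <<'E'
from h import *
t=ctrl.get_image("top");s=ctrl.get_image("side")
print(tri(t,(149,260.5),s,(242.5,169.2)),tri(t,(158.5,216),s,(274.2,163.5)))
print("ring check",tri(t,proj(t,[468.1,388.6,12]),s,proj(s,[466,390,12])))
print(ctrl.get_obs()["ee_pos"])
E
```

```text
[419.4 382.5  63.4] [517.6 382.8  62.4]
ring check [466.8 388.   13.5]
[467.2294131  390.18823351  46.96562238]
```

Call:
apply_moves(series=[[[0,0,1,0,0,0,1],[0,0,0.7,0,0,0,1],[0,0,0,0,0,0,1]]])

```text
t: 3.65
ee_pos: [465.9, 389.1, 27.6]
orientation: [-2.221, -2.222, 0.004]
ft_force: [-0.6, -0.6, -0.1]
width: 88.0
```

```bash
python3 - <<'E'
from h import *
t=ctrl.get_image("top");s=ctrl.get_image("side"); print(ctrl.get_obs()["ee_pos"])
f=lambda c,k:cv2.resize(np.clip((c.astype(float)-10)*2,0,255).astype(np.uint8),None,fx=k,fy=k,interpolation=cv2.INTER_NEAREST)
cv2.imwrite("pics/c4.png",np.hstack([f(s["img"][140:195,225:290],6),f(t["img"][205:275,125:185],6)[:330]]))
E
```

```text
[466.50239444 389.56760787  28.47583791]
```

View pics/c4.png

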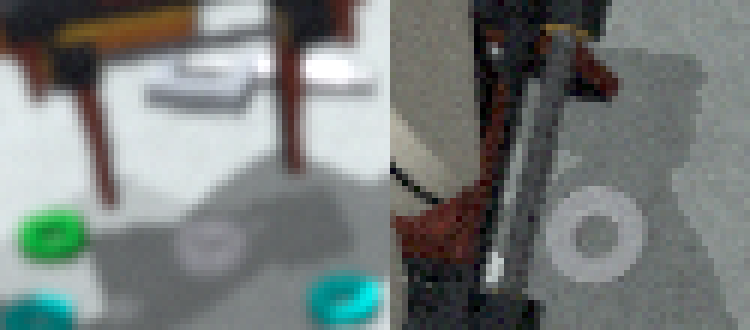

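```bash
python3 - <<'E'
from h import *
t=ctrl.get_image("top");s=ctrl.get_image("side")
for y in(390,410):
  for z in(14.5,45): print(y,z,"top",proj(t,[510.5,y,z]).round(1),"side R",proj(s,[510.5,y,z]).round(1),"L",proj(s,[422.5,y,z]).round(1))
print(tri(t,(162.5,219),s,(273.8,168.7)))
E
```

```text
390 14.5 top [161.4 224.9] side R [273.1 175.5] L [245.6 180.8]
390 45 top [157.1 221.3] side R [272.3 167.3] L [244.4 172.6]
410 14.5 top [152.7 223.7] side R [271.6 172.1] L [244.4 177.3]
410 45 top [148.  220.2] side R [270.8 164. ] L [243.1 169.2]
[514.9 378.5  47.1]
```

The side view shows the tips at about (243,174) and (274,169), with the ring at (260,181). They look about 30 mm higher than the reported pose implies. I'll go to the nominal grasp height, watch the force, and let the finger opening settle it.

Call:
apply_moves(series=[[[0,0,0.5,0,0,0,1],[0,0,0.5,0,0,0,1],[0,0,0.2,0,0,0,1],[0,0,0,0,0,0,1],[0,0,0,0,0,0,0.3],[0,0,0,0,0,0,0.3],[0,0,0,0,0,0,0.3],[0,0,0,0,0,0,0.3],[0,0,0,0,0,0,0.3],[0,0,0,0,0,0,0.3]]])

```text
t: 4.85
ee_pos: [466.8, 389.8, 17.1]
orientation: [2.221, 2.222, 0.0]
ft_force: [0.6, -0.1, 0.4]
width: 43.4
```

Call:
apply_moves(series=[[[0,0,0,0,0,0,0.3],[0,0,0,0,0,0,0.3],[0,0,0,0,0,0,0.3]]])

```text
t: 5.15
ee_pos: [466.8, 389.8, 17.1]
orientation: [2.221, 2.222, 0.0]
ft_force: [0.5, 0.2, -0.0]
width: 26.4
```

Call:
apply_moves(series=[[[0,0,0,0,0,0,0.7],[0,0,0,0,0,0,0.7],[0,0,0,0,0,0,0.7],[0,0,0,0,0,0,0.7],[0,0,0,0,0,0,0.7],[0,0,0.4,0,0,0,0.7],[0,0,0.3,0,0,0,0.7],[0,0,0.3,0,0,0,0.7],[0,0,0,0,0,0,0.7]]])

```text
t: 6.05
ee_pos: [466.4, 389.5, 6.4]
orientation: [-2.221, -2.222, 0.002]
ft_force: [0.2, 0.0, -0.4]
width: 61.5
```

```bash
python3 - <<'E'
from h import *
t=ctrl.get_image("top");s=ctrl.get_image("side"); print(ctrl.get_obs()["ee_pos"])
f=lambda c,k:cv2.resize(np.clip((c.astype(float)-10)*2,0,255).astype(np.uint8),None,fx=k,fy=k,interpolation=cv2.INTER_NEAREST)
cv2.imwrite("pics/c5.png",np.hstack([f(s["img"][140:195,225:290],6),f(t["img"][205:275,125:185],6)[:330]]))
E
```

```text
[466.71372136 389.74916753   6.86744568]
```

View pics/c5.png

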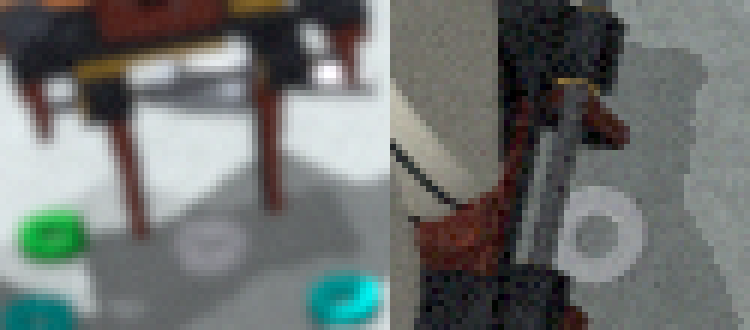

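```bash
python3 - <<'E'
from h import *
t=ctrl.get_image("top");s=ctrl.get_image("side"); print(ctrl.get_obs()["ee_pos"])
for y in(380,390):
  for z in(5,15,25,35): print(y,z,"top R",proj(t,[500,y,z]).round(1),"side R",proj(s,[500,y,z]).round(1),"L",proj(s,[434,y,z]).round(1))
print(tri(t,(164.2,228.3),s,(270.5,175)))
E
```

```text
[466.86107886 389.87235398   7.12783251]
380 5 top R [166.2 231. ] side R [270.9 180.4] L [250.2 184.4]
380 15 top R [164.8 229.9] side R [270.6 177.7] L [249.8 181.7]
380 25 top R [163.5 228.8] side R [270.3 175.1] L [249.5 179.1]
380 35 top R [162.  227.7] side R [270.  172.4] L [249.1 176.4]
390 5 top R [161.8 230.4] side R [270.1 178.6] L [249.6 182.6]
390 15 top R [160.4 229.3] side R [269.8 176. ] L [249.2 180. ]
390 25 top R [159.  228.2] side R [269.6 173.4] L [248.8 177.3]
390 35 top R [157.6 227.1] side R [269.3 170.7] L [248.4 174.6]
[500.7 378.   26.5]
```

Two views put the tips at z≈25 with the reported TCP at 7, so the reported z is about 30 mm too low. I'll feel for the bench gently to pin the offset down.

Call:
apply_moves(series=[[[0,0,0.5,0,0,0,0.7],[0,0,0.5,0,0,0,0.7],[0,0,0.3,0,0,0,0.7],[0,0,0,0,0,0,0.7]]])

```text
t: 6.65
ee_pos: [466.4, 389.5, -6.7]
orientation: [-2.221, -2.222, 0.002]
ft_force: [-0.7, -0.4, 1.0]
width: 61.7
```

Call:
apply_moves(series=[[[0,0,0.2,0,0,0,0.7],[0,0,0.2,0,0,0,0.7],[0,0,0,0,0,0,0.7]]])

```text
t: 6.95
ee_pos: [466.7, 389.7, -10.2]
orientation: [-2.221, -2.222, 0.0]
ft_force: [0.5, 0.6, -0.5]
width: 61.7
```

Call:
apply_moves(series=[[[0,0,0.2,0,0,0,0.7],[0,0,0,0,0,0,0.7]]])

```text
t: 7.15
ee_pos: [466.7, 389.8, -12.1]
orientation: [-2.221, -2.222, 0.0]
ft_force: [-0.9, -0.1, -0.9]
width: 61.2
```

Call:
apply_moves(series=[[[0,0,0.15,0,0,0,0.7],[0,0,0,0,0,0,0.7]]])

```text
t: 7.35
ee_pos: [466.7, 389.8, -13.6]
orientation: [-2.221, -2.222, 0.0]
ft_force: [-1.1, -0.6, -0.2]
width: 61.2
```

Call:
apply_moves(series=[[[0,0,0.15,0,0,0,0.7],[0,0,0,0,0,0,0.7]]])

```text
t: 7.55
ee_pos: [466.7, 389.7, -15.1]
orientation: [-2.221, -2.222, 0.0]
ft_force: [0.1, -0.3, -0.9]
width: 61.7
```

Call:
apply_moves(series=[[[0,0,0.15,0,0,0,0.7],[0,0,0,0,0,0,0.7]]])

```text
t: 7.75
ee_pos: [466.9, 389.9, -16.2]
orientation: [2.221, 2.222, 0.0]
ft_force: [-0.9, -1.0, 3.5]
width: 61.5
```

Light touch at reported z=-16.2 (3.5 N), so tips on the bench read about -16 and the offset is about 30 mm. Now up 2.5 mm and grip.

Call:
apply_moves(series=[[[0,0,-0.25,0,0,0,0.7],[0,0,0,0,0,0,0.3],[0,0,0,0,0,0,0.3],[0,0,0,0,0,0,0.3],[0,0,0,0,0,0,0.3],[0,0,0,0,0,0,0.3],[0,0,0,0,0,0,0.3],[0,0,0,0,0,0,0.3]]])

```text
t: 8.55
ee_pos: [466.8, 389.8, -14.0]
orientation: [-2.221, -2.222, 0.0]
ft_force: [0.2, -0.2, -1.1]
width: 36.0
```

Call:
apply_moves(series=[[[0,0,0,0,0,0,0.3],[0,0,0,0,0,0,0.3],[0,0,-0.5,0,0,0,0.3],[0,0,-1,0,0,0,0.3],[0,0,-2,0,0,0,0.3],[0,0,-2,0,0,0,0.3],[0,0,0,0,0,0,0.3]]])

```text
t: 9.25
ee_pos: [468.6, 391.3, 44.3]
orientation: [2.22, 2.222, 0.009]
ft_force: [-0.5, 0.6, -0.2]
width: 36.0
```

```bash
python3 - <<'E'
from h import *
t=ctrl.get_image("top");s=ctrl.get_image("side"); print(ctrl.get_obs()["ee_pos"])
f=lambda c,k:cv2.resize(np.clip((c.astype(float)-10)*2,0,255).astype(np.uint8),None,fx=k,fy=k,interpolation=cv2.INTER_NEAREST)
cv2.imwrite("pics/c6.png",np.hstack([f(s["img"][140:195,225:290],6),f(t["img"][205:275,125:185],6)[:330]]))
E
```

```text
[467.10187085 390.08658303  41.67989792]
```

View pics/c6.png

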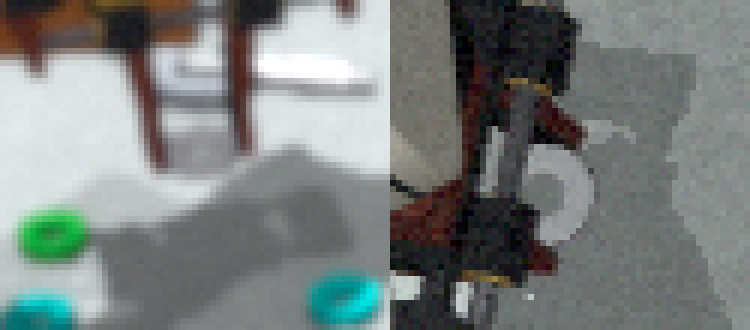

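The ring is up: in the side view it sits between the fingers near (258,165), and the reported opening reads about 2 mm low. Carrying it to the second pad at (650,68).

Call:
apply_moves(series=[[[0,0,-1.5,0,0,0,0.3],[-1.5,0.8,-1.5,0,0,0,0.3],[-3.4,1.95,0,0,0,0,0.3],[-3.4,1.95,0,0,0,0,0.3],[-3.4,1.95,0,0,0,0,0.3],[-3.4,1.95,0,0,0,0,0.3],[-3.4,1.95,0,0,0,0,0.3],[-3.4,1.95,0,0,0,0,0.3],[-3.4,1.95,0,0,0,0,0.3],[-3.4,1.95,0,0,0,0,0.3],[-3.4,1.95,0,0,0,0,0.3],[0,0,0,0,0,0,0.3]]])

```text
t: 10.55
ee_pos: [653.1, 63.8, 72.1]
orientation: [2.224, 2.215, 0.002]
ft_force: [0.4, 1.0, -0.8]
width: 35.9
```

Call:
apply_moves(series=[[[0,0,1,0,0,0,0.3],[0,0,1.5,0,0,0,0.3],[0,0,1.5,0,0,0,0.3],[0,0,1,0,0,0,0.3],[0,0,0,0,0,0,0.3]]])

```text
t: 11.05
ee_pos: [648.4, 69.6, 18.5]
orientation: [-2.217, -2.221, 0.005]
ft_force: [-0.6, 0.6, -0.9]
width: 36.2
```

```bash
python3 - <<'E'
from h import *
t=ctrl.get_image("top");s=ctrl.get_image("side"); print(ctrl.get_obs()["ee_pos"])
p=proj(s,[650.3,68.3,17]);print("pad in side",p, "ring ctr at z 47:",proj(s,[650.4,68.8,47]), "top",proj(t,[650.3,68.3,17]))
f=lambda c,k:cv2.resize(c,None,fx=k,fy=k,interpolation=cv2.INTER_CUBIC)
u,v=p.astype(int);print(u,v)
cv2.imwrite("pics/c7.png",np.hstack([f(s["img"][v-45:v+35,u-40:u+40],5),f(t["img"][150:230,273:353],5)]))
E
```

```text
[650.01752281  69.44236158  20.45479482]
pad in side [351.16108256 229.15274732] ring ctr at z 47: [351.52061147 220.54319987] top [312.32908172 183.52180406]
351 229
```

View pics/c7.png

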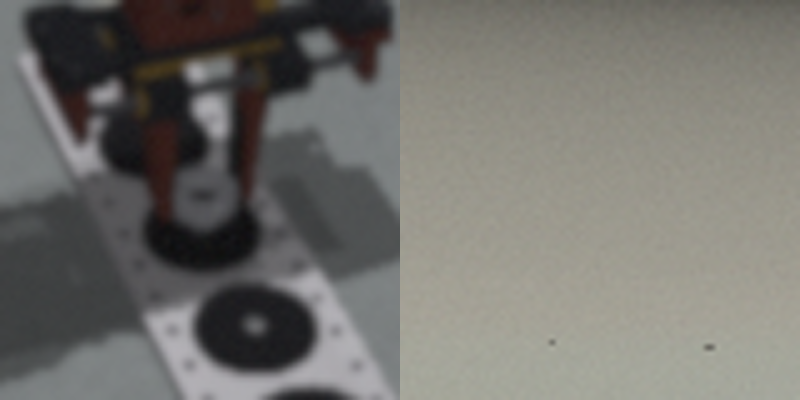

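In the side view the ring at (352,223) hovers over pad 2 (centre at (351,229)), in line with it. I lower it until it touches.

Call:
apply_moves(series=[[[0,0,0.7,0,0,0,0.3],[0,0,0.5,0,0,0,0.3],[0,0,0.2,0,0,0,0.3],[0,0,0,0,0,0,0.3],[0,0,0,0,0,0,0.3]]])

```text
t: 11.65
ee_pos: [650.5, 68.9, 7.2]
orientation: [2.221, 2.222, 0.0]
ft_force: [-0.7, 0.3, -0.6]
width: 35.8
```

Call:
apply_moves(series=[[[0,0,0.2,0,0,0,0.3],[0,0,0,0,0,0,0.3]]])

```text
t: 11.85
ee_pos: [650.4, 68.9, 5.0]
orientation: [-2.221, -2.222, 0.0]
ft_force: [-0.2, -0.1, -1.3]
width: 35.8
```

Call:
apply_moves(series=[[[0,0,0.15,0,0,0,0.3],[0,0,0,0,0,0,0.3]]])

```text
t: 12.05
ee_pos: [650.3, 68.9, 3.4]
orientation: [-2.221, -2.222, 0.0]
ft_force: [-0.8, -0.0, -0.9]
width: 36.0
```

Call:
apply_moves(series=[[[0,0,0.05,0,0,0,0.3],[0,0,0,0,0,0,0.8],[0,0,0,0,0,0,0.8],[0,0,0,0,0,0,0.8],[0,0,0,0,0,0,0.8],[0,0,-0.5,0,0,0,0.8],[0,0,-1.5,0,0,0,0.8],[0,0,-2.5,0,0,0,0.8],[0,0,-2.5,0,0,0,0.8],[0,0,0,0,0,0,0.8],[0,0,0,0,0,0,0.8]]])

```text
t: 13.15
ee_pos: [651.0, 69.0, 74.4]
orientation: [2.22, 2.221, 0.002]
ft_force: [-0.7, -0.3, -1.2]
width: 70.5
```

Call:
apply_moves(series=[[[-0.805,-2.675,0,0,0,0,0.9],[-0.805,-2.675,0,0,0,0,0.9],[-0.805,-2.675,0,0,0,0,0.9],[-0.805,-2.675,0,0,0,0,0.9],[-0.805,-2.675,0,0,0,0,0.9],[-0.805,-2.675,0,0,0,0,0.9],[-0.805,-2.675,0,0,0,0,0.9],[-0.805,-2.675,0,0,0,0,0.9],[0,0,1,0,0,0,0.9],[0,0,1,0,0,0,0.9],[0,0,0,0,0,0,0.9]]])

```text
t: 14.25
ee_pos: [436.5, 4.5, 51.6]
orientation: [-2.22, -2.221, 0.002]
ft_force: [0.2, -1.1, -0.3]
width: 78.8
```

```bash
cat > chk.py <<'E'
from h import *
t=ctrl.get_image("top");s=ctrl.get_image("side"); print(ctrl.get_obs()["ee_pos"])
P=[(651.8,148.1,10),(650.3,68.3,12),(648.9,-11.4,14),(647.4,-91.3,18)]
def lab(d,p,h,z):
    u,v=proj(d,(p[0],p[1],z)); r=20; u0,v0=int(u)-r,int(v)-r
    c=cv2.resize(d["img"][v0:v0+2*r,u0:u0+2*r],None,fx=4,fy=4,interpolation=cv2.INTER_CUBIC); g=cv2.cvtColor(c,cv2.COLOR_BGR2GRAY)
    m=(g>100).astype(np.uint8)
    k=[k for k in cv2.findContours(m,cv2.RETR_EXTERNAL,cv2.CHAIN_APPROX_NONE)[0] if 0<k.min() and k.max()<8*r-1 and cv2.contourArea(k)>300]
    if not k: return "none"
    k=max(k,key=cv2.contourArea); k=(k.reshape(-1,2)+.5)/4-.5+[u0,v0]
    e=cv2.fitEllipse(np.array([ray(d,*q,z) for q in k]).astype(np.float32)); return np.round(np.array(e[0])-p[:2],1),np.round(e[1],1)
for i,(x,y,h) in enumerate(P,1): print("pad",i,"top",lab(t,(x,y),h,17+h),"side",lab(s,(x,y),h,17+h))
E
python3 chk.py
```

```text
[437.1196949    4.60454452  52.4830878 ]
pad 1 top none side none
pad 2 top none side none
pad 3 top none side none
pad 4 top none side none
```

Call:
apply_moves(series=[[[0,0,2,0,0,0,0.9],[0,0,2,0,0,0,0.9],[0,0,1.5,0,0,0,0.9],[0,0,1,0,0,0,0.9],[0,0,0,0,0,0,0.9],[0,0,0,0,0,0,0.4],[0,0,0,0,0,0,0.4],[0,0,0,0,0,0,0.4],[0,0,0,0,0,0,0.4],[0,0,0,0,0,0,0.4],[0,0,0,0,0,0,0.4],[0,0,0,0,0,0,0.4]]])

```text
t: 15.55
ee_pos: [436.9, 4.4, -11.6]
orientation: [2.22, 2.222, 0.001]
ft_force: [0.5, 0.5, 5.2]
width: 48.5
```

Call:
apply_moves(series=[[[0,0,0,0,0,0,0.4],[0,0,-0.5,0,0,0,0.4],[0,0,-1.5,0,0,0,0.4],[0,0,-2.5,0,0,0,0.4],[0,0,-2.5,0,0,0,0.4],[0,0,-1.5,0,0,0,0.4],[0,0,0,0,0,0,0.4]]])

```text
t: 16.25
ee_pos: [437.5, 4.4, 74.7]
orientation: [2.219, 2.22, 0.003]
ft_force: [-0.4, 0.3, -2.3]
width: 48.4
```

Call:
apply_moves(series=[[[-0.2,2.65,0,0,0,0,0.4],[-0.2,2.65,0,0,0,0,0.4],[-0.2,2.65,0,0,0,0,0.4],[-0.2,2.65,0,0,0,0,0.4],[-0.2,2.65,0,0,0,0,0.4],[-0.2,2.65,0,0,0,0,0.4],[-0.2,2.65,0,0,0,0,0.4],[-0.2,2.65,0,0,0,0,0.4],[0,0,1.5,0,0,0,0.4],[0,0,2,0,0,0,0.4],[0,0,0,0,0,0,0.4],[0,0,0,0,0,0,0.4]]])

```text
t: 17.45
ee_pos: [646.6, -11.4, 36.5]
orientation: [-2.219, -2.22, 0.004]
ft_force: [-0.2, -0.3, -1.3]
width: 48.1
```

Call:
apply_moves(series=[[[0,0.05,1.2,0,0,0,0.4],[0,0,1.2,0,0,0,0.4],[0,0,0.6,0,0,0,0.4],[0,0,0,0,0,0,0.4],[0,0,0,0,0,0,0.4],[0,0,0,0,0,0,0.4]]])

```text
t: 18.05
ee_pos: [649.4, -11.5, 8.4]
orientation: [2.221, 2.222, 0.001]
ft_force: [0.4, -0.1, -2.3]
width: 48.3
```

Call:
apply_moves(series=[[[0,0,0.2,0,0,0,0.4],[0,0,0,0,0,0,0.4],[0,0,0,0,0,0,0.4]]])

```text
t: 18.35
ee_pos: [649.0, -11.5, 6.2]
orientation: [2.221, 2.222, 0.0]
ft_force: [0.5, 0.4, -1.9]
width: 48.6
```

Call:
apply_moves(series=[[[0,0,0.07,0,0,0,0.4],[0,0,0,0,0,0,0.9],[0,0,0,0,0,0,0.9],[0,0,0,0,0,0,0.9],[0,0,0,0,0,0,0.9],[0,0,-0.5,0,0,0,0.9],[0,0,-1.5,0,0,0,0.9],[0,0,-2.5,0,0,0,0.9],[0,0,-2.5,0,0,0,0.9],[0,0,0,0,0,0,1],[0,0,0,0,0,0,1]]])

```text
t: 19.45
ee_pos: [649.6, -11.5, 76.7]
orientation: [2.22, 2.221, 0.002]
ft_force: [-0.2, -0.3, -0.6]
width: 87.4
```

Call:
apply_moves(series=[[[-2.8,-2.18,0,0,0,0,1],[-2.8,-2.18,0,0,0,0,1],[-2.8,-2.18,0,0,0,0,1],[-2.8,-2.18,0,0,0,0,1],[-2.8,-2.18,0,0,0,0,1],[-2.8,-2.18,0,0,0,0,1],[-2.8,-2.18,0,0,0,0,1],[-2.8,-2.18,0,0,0,0,1],[-2.8,-2.18,0,0,0,0,1],[0,0,0,0,0,0,1],[0,0,0,0,0,0,1]]])

```text
t: 20.55
ee_pos: [452.1, -263.7, 74.7]
orientation: [-2.222, -2.219, 0.0]
ft_force: [0.4, 0.3, -0.1]
width: 87.7
```

```bash
python3 chk.py; python3 - <<'E'
from h import *
cv2.imwrite("pics/c8.png",np.hstack([cv2.resize(ctrl.get_image(n)["img"],None,fx=.62,fy=.62,interpolation=cv2.INTER_AREA) for n in("top","side")]))
E
```

```text
[ 453.14234775 -262.89161074   74.98416842]
pad 1 top none side none
pad 2 top none side none
pad 3 top none side none
pad 4 top none side none
```

View pics/c8.png

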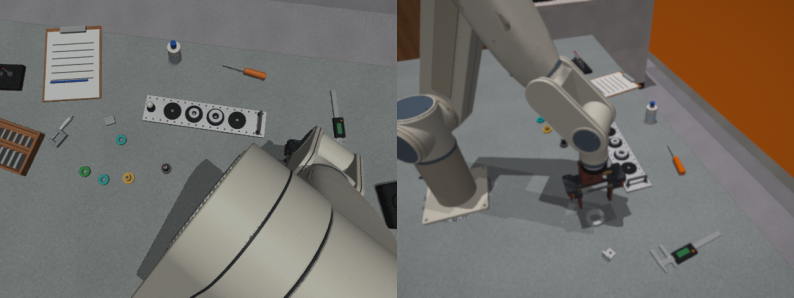

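Both views show rings centred on pads 2 and 3, top about (313,184) and (347,189), with the probe still standing. The gripper is over the largest ring.

Call:
apply_moves(series=[[[0,0,2.5,0,0,0,1],[0,0,2.5,0,0,0,1],[0,0,2,0,0,0,1],[0,0,1,0,0,0,1],[0,0,0.6,0,0,0,1],[0,0,0,0,0,0,1],[0,0,0,0,0,0,0.5],[0,0,0,0,0,0,0.5],[0,0,0,0,0,0,0.5],[0,0,0,0,0,0,0.5],[0,0,0,0,0,0,0.5],[0,0,0,0,0,0,0.5]]])

```text
t: 21.95
ee_pos: [453.4, -263.8, -10.2]
orientation: [2.22, 2.221, 0.0]
ft_force: [0.6, 0.4, 5.5]
width: 61.8
```

Call:
apply_moves(series=[[[0,0,0,0,0,0,0.5],[0,0,-0.5,0,0,0,0.5],[0,0,-1.5,0,0,0,0.5],[0,0,-2.5,0,0,0,0.5],[0,0,-2.5,0,0,0,0.5],[0,0,-1.5,0,0,0,0.5],[0,0,0,0,0,0,0.5]]])

```text
t: 22.65
ee_pos: [454.0, -264.3, 76.9]
orientation: [2.218, 2.219, 0.001]
ft_force: [0.3, -0.7, -3.6]
width: 61.7
```

Call:
apply_moves(series=[[[2.155,2.43,0,0,0,0,0.5],[2.155,2.43,0,0,0,0,0.5],[2.155,2.43,0,0,0,0,0.5],[2.155,2.43,0,0,0,0,0.5],[2.155,2.43,0,0,0,0,0.5],[2.155,2.43,0,0,0,0,0.5],[2.155,2.43,0,0,0,0,0.5],[2.155,2.43,0,0,0,0,0.5],[0,0,1.5,0,0,0,0.5],[0,0,2,0,0,0,0.5],[0,0,0,0,0,0,0.5],[0,0,0,0,0,0,0.5]]])

```text
t: 23.85
ee_pos: [645.8, -91.2, 38.3]
orientation: [-2.22, -2.22, 0.003]
ft_force: [-0.4, -0.3, -3.0]
width: 61.6
```

Call:
apply_moves(series=[[[0,0,1.2,0,0,0,0.5],[0,0,1.2,0,0,0,0.5],[0,0,0.4,0,0,0,0.5],[0,0,0,0,0,0,0.5],[0,0,0,0,0,0,0.5],[0,0,0,0,0,0,0.5]]])

```text
t: 24.45
ee_pos: [647.6, -91.1, 11.8]
orientation: [2.22, 2.222, 0.001]
ft_force: [-0.3, -0.8, -4.2]
width: 61.7
```

Call:
apply_moves(series=[[[0,0,0.3,0,0,0,0.5],[0,0,0.1,0,0,0,0.5],[0,0,0,0,0,0,0.5],[0,0,0,0,0,0,0.5]]])

```text
t: 24.85
ee_pos: [647.2, -91.1, 7.4]
orientation: [2.221, 2.222, 0.0]
ft_force: [1.1, -0.1, -3.9]
width: 61.6
```

Call:
apply_moves(series=[[[0,0,0.05,0,0,0,0.5],[0,0,0,0,0,0,1],[0,0,0,0,0,0,1],[0,0,0,0,0,0,1],[0,0,0,0,0,0,1],[0,0,-0.5,0,0,0,1],[0,0,-1.5,0,0,0,1],[0,0,-2.5,0,0,0,1],[0,0,-2.5,0,0,0,1],[0,0,0,0,0,0,1],[0,0,0,0,0,0,1]]])

```text
t: 25.95
ee_pos: [647.8, -91.2, 78.2]
orientation: [2.22, 2.221, 0.002]
ft_force: [-0.2, -0.6, -0.4]
width: 87.8
```

Call:
apply_moves(series=[[[-0.43,-2.77,0,0,0,0,0.7],[-0.43,-2.77,0,0,0,0,0.7],[-0.43,-2.77,0,0,0,0,0.7],[-0.43,-2.77,0,0,0,0,0.7],[-0.43,-2.77,0,0,0,0,0.7],[-0.43,-2.77,0,0,0,0,0.7],[-0.43,-2.77,0,0,0,0,0.7],[-0.43,-2.77,0,0,0,0,0.7],[0,0,2,0,0,0,0.7],[0,0,2,0,0,0,0.7],[0,0,0,0,0,0,0.7],[0,0,0,0,0,0,0.7]]])

```text
t: 27.15
ee_pos: [425.0, -125.4, 36.5]
orientation: [-2.219, -2.221, 0.002]
ft_force: [-0.4, 0.1, -0.5]
width: 61.4
```

Call:
apply_moves(series=[[[0,0,2,0,0,0,0.7],[0,0,1.5,0,0,0,0.7],[0,0,1,0,0,0,0.7],[0,0,0.55,0,0,0,0.7],[0,0,0,0,0,0,0.7],[0,0,0,0,0,0,0.7]]])

```text
t: 27.75
ee_pos: [425.9, -125.6, -13.3]
orientation: [2.221, 2.222, 0.0]
ft_force: [0.2, 0.0, -0.5]
width: 61.6
```

Call:
apply_moves(series=[[[0,0,0,0,0,0,0.15],[0,0,0,0,0,0,0.15],[0,0,0,0,0,0,0.15],[0,0,0,0,0,0,0.15],[0,0,0,0,0,0,0.15],[0,0,0,0,0,0,0.15],[0,0,0,0,0,0,0.15],[0,0,0,0,0,0,0.15]]])

```text
t: 28.55
ee_pos: [425.7, -125.6, -13.6]
orientation: [2.221, 2.222, 0.0]
ft_force: [-0.0, -0.7, 0.6]
width: 22.1
```

Call:
apply_moves(series=[[[0,0,0,0,0,0,0.15],[0,0,0,0,0,0,0.15],[0,0,-0.5,0,0,0,0.15],[0,0,-1.5,0,0,0,0.15],[0,0,-2.5,0,0,0,0.15],[0,0,-2.5,0,0,0,0.15],[0,0,-2,0,0,0,0.15],[0,0,0,0,0,0,0.15]]])

```text
t: 29.35
ee_pos: [427.2, -126.1, 78.7]
orientation: [2.218, 2.219, 0.003]
ft_force: [-0.1, 0.2, -0.3]
width: 22.2
```

Call:
apply_moves(series=[[[3.04,2.51,0,0,0,0,0.15],[3.04,2.51,0,0,0,0,0.15],[3.04,2.51,0,0,0,0,0.15],[3.04,2.51,0,0,0,0,0.15],[3.04,2.51,0,0,0,0,0.15],[3.04,2.51,0,0,0,0,0.15],[3.04,2.51,0,0,0,0,0.15],[3.04,2.51,0,0,0,0,0.15],[3.04,2.51,0,0,0,0,0.15],[0,0,0,0,0,0,0.15],[0,0,0,0,0,0,0.15],[0,0,0,0,0,0,0.15]]])

```text
t: 30.55
ee_pos: [649.9, 147.2, 75.3]
orientation: [-2.22, -2.221, 0.004]
ft_force: [-0.6, 0.3, -0.0]
width: 22.3
```

Call:
apply_moves(series=[[[0,0,2,0,0,0,0.15],[0,0,2,0,0,0,0.15],[0,0,1.5,0,0,0,0.15],[0,0,1,0,0,0,0.15],[0,0,0.4,0,0,0,0.15],[0,0,0,0,0,0,0.15],[0,0,0,0,0,0,0.15],[0,0,0,0,0,0,0.15]]])

```text
t: 31.35
ee_pos: [652.0, 148.3, 8.2]
orientation: [2.22, 2.221, 0.002]
ft_force: [0.9, -0.1, -1.5]
width: 22.4
```

Call:
apply_moves(series=[[[0,0,0.3,0,0,0,0.15],[0,0,0,0,0,0,0.15],[0,0,0,0,0,0,0.15]]])

```text
t: 31.65
ee_pos: [651.4, 148.2, 4.4]
orientation: [2.221, 2.222, 0.0]
ft_force: [0.2, -0.0, -0.8]
width: 22.6
```

Release, rise, and back away toward the robot's left so that both cameras can see the plate.

Call:
apply_moves(series=[[[0,0,0.08,0,0,0,0.15],[0,0,0,0,0,0,0.6],[0,0,0,0,0,0,0.6],[0,0,0,0,0,0,0.6],[0,0,0,0,0,0,0.6],[0,0,-0.5,0,0,0,0.6],[0,0,-1.5,0,0,0,0.6],[0,0,-2.5,0,0,0,0.6],[0,0,-4,0,0,0,0.6],[0,0,-4,0,0,0,0.6]]])

```text
t: 32.65
ee_pos: [651.1, 148.0, 130.7]
orientation: [-2.221, -2.222, 0.0]
ft_force: [1.0, 0.8, -0.1]
width: 52.6
```

Call:
apply_moves(series=[[[3.5,-2.5,0,0,0,0,0.6],[3.5,-2.5,0,0,0,0,0.6],[3.5,-2.5,0,0,0,0,0.6],[3.5,-2.5,0,0,0,0,0.6],[3.5,-2.5,0,0,0,0,0.6],[3.5,-2.5,0,0,0,0,0.6],[3.5,-2.5,0,0,0,0,0.6],[3.5,-2.5,0,0,0,0,0.6],[3.5,-2.5,0,0,0,0,0.6],[3.5,-2.5,0,0,0,0,0.6],[3.5,-2.5,0,0,0,0,0.6],[0,0,0,0,0,0,0.6]]])

```text
t: 33.85
ee_pos: [373.5, 537.2, 130.2]
orientation: [-2.215, -2.226, -0.004]
ft_force: [-0.2, 0.7, 0.5]
width: 52.9
```

```bash
sed -i 's/RETR_EXTERNAL,cv2.CHAIN_APPROX_NONE)\[0\] if 0<k.min/RETR_LIST,cv2.CHAIN_APPROX_NONE)[0] if 0<k.min/; s/k.max()<8\*r-1 and/k.max()<8*r-1 and m[tuple(k[0,0][::-1])] and/' chk.py; python3 chk.py; python3 - <<'E'
from h import *
t=ctrl.get_image("top")["img"][140:300,220:440];s=ctrl.get_image("side")["img"][150:310,250:420]
cv2.imwrite("pics/c9.png",np.hstack([cv2.resize(c,None,fx=2,fy=2,interpolation=cv2.INTER_CUBIC) for c in(t,s)]))
E
```

```text
[375.70731483 533.63941127 129.55870239]
pad 1 top (array([-3.5, -1.4]), array([65.5, 67.2])) side (array([ -6. , -13.1]), array([63.7, 68. ]))
pad 2 top (array([-4.1, -0.8]), array([65.3, 66.9])) side (array([ -7.2, -16.4]), array([61.4, 64. ]))
pad 3 top (array([-4.8,  0.1]), array([65.2, 66.6])) side (array([ -8.6, -17.7]), array([58.6, 60.5]))
pad 4 top (array([-0.9,  0.5]), array([34.5, 34.6])) side (array([-12.3, -24.5]), array([49.1, 57.6]))
```

View pics/c9.png

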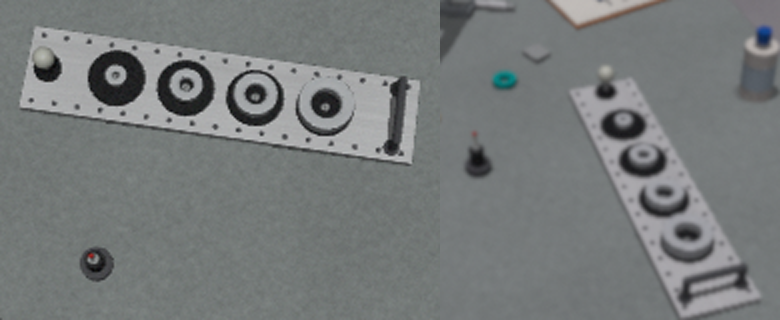

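All four rings lie on the pads in size order from the ball, with the probe upright. My fit picked up pad outlines, so I redo it once for the bright component inside each pad.

```bash
sed -i 's/k=max(k,key=cv2.contourArea);/k=[q for q in k if cv2.contourArea(q)<16*(h_max:=900)*.65]; k=max(k,key=cv2.contourArea) if k else None\n    if k is None: return "none"\n   /; s/(h_max:=900)/{10:170,12:370,14:620,18:330}[h]/' chk.py; python3 chk.py
```

```text
[377.20231118 531.85405332 128.93478783]
pad 1 top (array([0.1, 0.1]), array([23.5, 23.9])) side (array([-2.5, 72. ]), array([29.5, 52. ]))
pad 2 top (array([ 0.2, -0.8]), array([36.6, 37.2])) side (array([ -7.3, -16.5]), array([61.4, 63.9]))
pad 3 top (array([ 0.2, -0.1]), array([48.6, 48.8])) side (array([ -8.7, -17.8]), array([58.5, 60.5]))
pad 4 top (array([-0.9,  0.5]), array([34.5, 34.6])) side (array([-12.3, -24.5]), array([49.1, 57.6]))
```

All four rings are within 1 mm of their pads by the top view. The side-view fits caught pad rims or other outlines and don't count. Handing in.

```bash
python3 -c "
from workcell import ctrl; print(ctrl.get_obs()['t']); print(ctrl.close_job())"
```

```text
34.15
the job is handed in; nothing more can be done
None
```

All four rings lie on their pads in order, 25, 38, 50 and 63 mm from the datum ball to the handle. I handed the job in at t = 34 s with the arm clear of everything.

- **Centring:** the last top-view check put every ring within 1 mm of its pad's centre, against the 12 mm allowed. The largest ring merged with the bright plate in the mask, so I measured it by its bore.
- **Flatness and bystanders:** in the final picture all the rings look flat and the probe is upright. I did not touch the green and turquoise look-alikes.
- **What disagreed:** the reported TCP z read about 30 mm too low, and my first grip on the medium ring closed on air. I triangulated the fingertips in two views and touched the bench lightly (3.5 N), then used that offset for every later grasp and placing. The gripper opening also read 1–3 mm low.
- **What failed:** the side-view numeric fit of the placed rings caught other outlines, so its numbers don't count. Only the side picture by eye backs up the top-view numbers.
- **Picture budget:** I viewed 12 of the 14 pictures.

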